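Close the UV box drawer and reset its interlock with the key pair

ROBOT

A 6-joint arm with a two-finger parallel gripper is mounted at the origin on the work surface. World frame = base frame: x ahead of the robot, y to its left, z up, the work surface at z = 0. Lengths are in m, angles in degrees, forces in N, time in s.
With the tool pointing down it reaches from about 0.35 to 0.875 m from the base axis. Payload 4.2 kg.
Tool frame: the origin (TCP) lies midway between the tips of the shut fingers; the grasp point (between the pads) lies 19 mm behind it; y points along the fingers, z is the direction in which the jaws open and shut, and the axes are right-handed (so a half turn about y gives the same grasp; the last joint's range is limited). The gripper opens to 87 mm and grips with 3 to 60 N. Pads are 19 mm wide; open, the fingers measure 117 mm over their backs; the gripper's body (75 mm by 190 mm) begins 51 mm behind the grasp point.
Start: joints at [85.806, 22.042, 0.453, 0, -68.411, -14.817], TCP at [0.204, 0.591, 0.223] pointing down, gripper open.
Joint ranges: [-179.83, 179.83], [-69.29, 118.12], [-61.27, 80.66], [-181.25, 117.63], [-171.15, -9.14], [-177.46, 177.46]. Speed limits (degrees/s): [159.86, 159.86, 180, 180, 180, 180].

INTERFACE

Orientations are given as [roll, pitch, yaw] about the fixed x, y, z axes, in that order (R = Rz(yaw) Ry(pitch) Rx(roll)).
In Python, from workcell import env gives the robot as it stands. The module is installed in compiled form; this text tells all that it offers. Calls block until the motion is done:
- env.goto(position, orientation): joint-space move of the TCP to a pose.
- env.move_straight(position, rotation=None, rate=0.15, force_limit=None): straight line of the TCP; rotation=None keeps the orientation; rate is the mean speed in m/s. With force_limit (N) it stops when the force on the tool has changed by that much, and returns True; else False.
- env.set_joints(angles): joint-space move.
- env.gripper_to(opening, grasp_force=None): opening from 0.0 (shut) to 1.0 (fully open); grasp_force is the grip in N (None keeps the last); returns when the fingers have stopped.
- env.dwell(seconds).
- env.inverse_kinematics(position, orientation): joint angles nearest the present ones, or None.
- env.read_state(): the state.
- env.grab_frame(name): name is "scene" or "side" or "wrist"; returns a dict with "image" (400x640x3 uint8, blue, green, red), "fx", "fy", "cx", "cy" (pixels), "position" and "orientation" of the camera in the world. Camera axes: x right, y up, looking along -z (the intrinsics and any distortion apply to the point x, -y, -z); pixel columns grow to the right and rows downward; lengths in m; the calibration is good to about 2 mm. A picture is of the moment at which its call begins. There is no depth.
A pose or a line that the arm cannot do raises env.Unreachable and nothing moves.
- env.close_job(): hands the job in, once; it reports no verdict.
Trained networks look in a picture, given as the dict that the camera call returned (one of the last four; its "shot" number tells which), for a name from the list of things; names that differ only in an ending like _2 or _b are one class to them, and where a whole thing is asked for, a point or a joint stands for the part that bears it (a point fixed in the world has none). Each returns a list of dicts, best first, with "score" (0 to 1); they miss things now and then, are a little off and sometimes report something else, mostly with a low value. They report only what shows in the picture. A call takes as long as a camera call. They do not tell look-alikes from the thing itself.
- env.search_frame(picture, thing): "xyz" ([x, y, z] in m, in world coordinates, good to about 4 mm: the middle of the surface that is visible of it).
- env.trace(picture, thing): "mask" (400x640 bool, what is visible of it).
The state is a dict: "clock": time; "joint_positions": joint angles; "qvel": joint speeds; "joint_torque": joint torques, N m; "position": TCP position; "tool_rot": TCP orientation; "force": force on the tool from outside, world axes, zero at the start; "wrist_torque": the same for the moment, N m; "opening": opening from 0.0 (shut) to 1.0 (fully open).
Only numpy, scipy, OpenCV 4.12 (cv2) and the standard library are available. Lean on these libraries where they do the work, as an engineer would, in place of code of your own. Each camera call takes 0.05 s, during which the arm holds its last target.

TASK

Push the sample drawer of the white UV box fully home with the fingertips. Then, on the grey console, press both green reset keys fully down together, one fingertip on each and never one key alone, hold them both down for at least two seconds, and release them. Do not press a key while the drawer is still out, and leave the jar, the bottle and the tube rack standing where they are.

Things in the scene. Friction and masses are not known exactly. Their poses are not given: they have to be found in the camera images.
- uvbox: White UV decontamination box fixed to the bench, 160 deep (its x) x 190 wide (its y) x 90 high (mm), amber window on top. Origin: centre of its underside, on the bench. Its x axis points from its front face (toward the robot, at x = -80) to its rear; z up. It stands left or right of the console, turned up to 0.25 rad. The drawer slides along its x axis.
- drawer_front (a point): Centre of the outer face of the drawer's blue front plate, 50 above the bench; it moves with the drawer. The plate is 115 wide (y), 10 thick, and spans 22 to 78 above the bench. Axes as the UV box: pushing along +x closes the drawer. Coloured tube caps, up to 68 above the bench, stand in the drawer behind the plate and are part of it.
- drawer (a joint): How far the drawer is out, m: 0 = fully home (plate against the box front, a hard stop), starts 0.030 to 0.055 out. It slides with a friction of about 3 N and stays where it is left.
- console: Grey start console fixed to the bench, 90 deep (its x) x 130 wide (its y) x 42 high (mm), with two green keys on top. Origin: centre of its underside. x points away from the robot, y from the right key to the left key, z up; turned up to 0.45 rad.
- key_left_top (a point): Centre of the top of the left green key (console +y side), moves with the key. Key top 24 (x) x 22 (y) mm, 56 above the bench when up (14 above the console). The two keys stand 56 centre to centre along the console's y, with a 34 gap between them, so open fingers with an inside gap of about 45 land one on each.
- key_right_top (a point): Centre of the top of the right green key (console -y side), the same as the left one.
- key_left (a joint): Travel of the left key, m: 0 = up, 0.008 = fully down on its stop; it counts as down beyond 0.004. Spring return: moves from about 1 N, fully down at 3.5 N (so 7 N for both together).
- key_right (a joint): Travel of the right key, the same as the left one.
- jar: Bystander: clear specimen jar with an orange cap, 52 diameter, 62 high, loose, standing in front of the console (robot side), about 110 from the console's centre. Origin: centre of its underside.
- bottle: Bystander: white reagent bottle with a blue cap, 42 diameter, 88 high, loose, standing behind the console, about 115 from its centre. Origin: centre of its underside.
- tuberack: Bystander: clear tube box with a white lid, 80 x 115 x 56 high, loose, standing behind the UV box. Origin: centre of its underside.
There are look-alikes about, which are no part of the job. Of the things like the console, leave any that is purple; of the rest the smaller one is meant.

How it is judged:
By the outcome, as a careful person would: the job done as asked, in the order asked, and still so for the second after the job is handed in, with the robot touching nothing.
It also fails if it takes over 48 s, if anything falls off the work surface, if the arm or the gripper's body presses on something with over 40 N, if the wrist force passes 120 N, or if a joint passes its speed limit or range.

## Working session

There is one attempt and no reset: what is moved stays moved. The work goes in short steps, each a Python script; the robot and the scene stay as the last script left them, time stands still between calls to the robot, and variables do not carry over. Pictures are saved under pics/ and viewed, and the job is handed in when it is done.

```bash
mkdir -p pics; ls; python3 - <<'E'
from workcell import env
import cv2
s=env.read_state(); print(s)
for n in ["scene","side","wrist"]:
    p=env.grab_frame(n); cv2.imwrite(f"pics/{n}0.png",p["image"])
    print(n,{k:v for k,v in p.items() if k!="image"})
    for t in ["uvbox","console","drawer_front","key_left_top","jar","bottle","tuberack"]:
        print(t,[(round(d["score"],2),[round(float(v),3) for v in d["xyz"]]) for d in env.search_frame(p,t)][:5])
print(env.read_state()["clock"])
E
```

```text
pics
{'clock': 0.0, 'joint_positions': array([ 8.58039567e+01,  2.20906597e+01,  3.80879550e-01, -2.82376998e-02,
       -6.84110711e+01, -1.48147717e+01]), 'qvel': array([ 0.07386334, -0.07616539, -0.03019434, -0.03767236, -0.00068774,
        0.14711502]), 'joint_torque': array([-4.99030084e-04, -3.90669107e+01,  1.87404621e+01,  4.21985820e+00,
        1.09445452e-02, -1.98523549e-04]), 'position': array([0.20340022, 0.59034948, 0.22147013]), 'tool_rot': array([-8.98764557e+01,  5.53897874e-03,  1.60978773e+02]), 'force': array([ 0.26372665, -0.02273716,  0.35862851]), 'wrist_torque': array([ 0.02111109, -0.01411984,  0.09511115]), 'opening': 1.0021074899864273}
scene {'fx': 397.72279288653573, 'fy': 397.72279288653573, 'cx': 319.01867554857483, 'cy': 200.60022632511883, 'position': array([1.3081175 , 0.13221786, 0.65020445]), 'orientation': array([49.89555201,  0.9972794 , 91.37852747]), 'shot': 1}
uvbox [(0.92, [0.625, -0.157, 0.09])]
console [(0.89, [0.614, 0.207, 0.045]), (0.88, [0.69, 0.415, 0.058])]
drawer_front [(0.53, [0.464, -0.185, 0.071])]
key_left_top [(0.61, [0.584, 0
[... 605 characters left out ...]
6]), (0.67, [0.463, -0.191, 0.064]), (0.63, [0.581, 0.195, 0.046])]
drawer_front [(0.98, [0.464, -0.192, 0.062])]
key_left_top [(0.64, [0.576, 0.226, 0.055]), (0.62, [0.643, 0.45, 0.079]), (0.52, [0.38, 0.293, 0.054])]
jar [(0.72, [0.494, 0.134, 0.055])]
bottle [(0.63, [0.706, 0.228, 0.05]), (0.18, [0.575, 0.228, 0.057])]
tuberack [(0.59, [0.714, -0.143, 0.058])]
wrist {'fx': 337.0782251394373, 'fy': 337.0782251394373, 'cx': 317.2943061109174, 'cy': 198.6871353641224, 'position': array([0.28126616, 0.56332888, 0.38464292]), 'orientation': array([-1.73060063e+01, -8.01288144e-02, -1.08972292e+02]), 'shot': 3}
uvbox []
console []
drawer_front []
key_left_top []
jar []
bottle []
tuberack []
1.2
```

View pics/scene0.png

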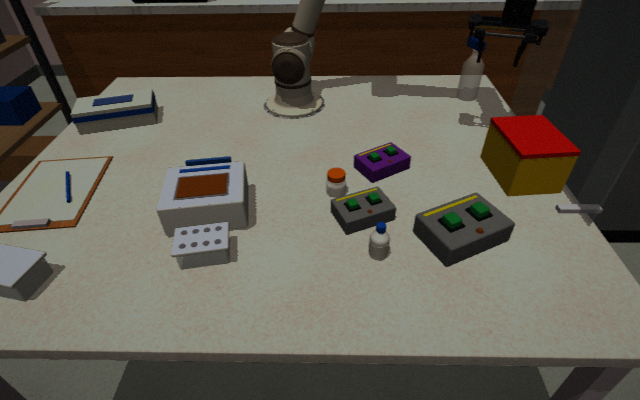

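View pics/side0.png

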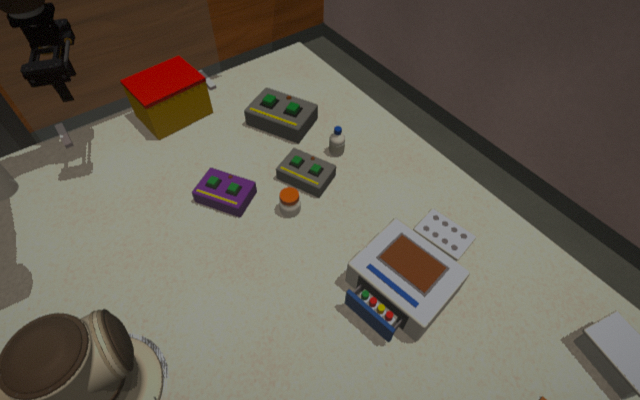

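The scene picture shows the small grey console at about (363,210), with keys at (352,203) and (375,198). The purple one is at (382,160) and the larger grey one at (463,225). The side picture shows the drawer's blue plate at about (372,314). I'll measure the keys and the plate now.

```bash
cat > h.py <<'E'
from workcell import env
import numpy as np, cv2
from scipy.spatial.transform import Rotation as R
def cam(p):
    return np.array(p["position"]), R.from_euler('xyz',p["orientation"],degrees=True).as_matrix()
def px2w(p,u,v,z):
    c,M=cam(p); d=M@np.array([(u-p["cx"])/p["fx"],-(v-p["cy"])/p["fy"],-1.])
    return c+d*(z-c[2])/d[2]
def w2px(p,X):
    c,M=cam(p); q=M.T@(np.array(X)-c); return p["cx"]+p["fx"]*q[0]/-q[2], p["cy"]+p["fy"]*q[1]/q[2]
def comps(p,lo,hi,amin=25):
    h=cv2.cvtColor(p["image"],cv2.COLOR_BGR2HSV); m=cv2.inRange(h,np.array(lo),np.array(hi))
    n,l,st,ce=cv2.connectedComponentsWithStats(m)
    return [(l==i,st[i],ce[i]) for i in range(1,n) if st[i][4]>=amin]
E
python3 - <<'E'
from h import *
for n in ["scene","side"]:
    p=env.grab_frame(n)
    print(n,"GREEN")
    for m,st,c in comps(p,(45,100,40),(80,255,255)): print(st,c.round(1),px2w(p,*c,.054).round(4))
    print("BLUE")
    for m,st,c in comps(p,(100,120,40),(125,255,255)):
        r=cv2.minAreaRect(np.argwhere(m)[:,::-1].astype(np.float32)); print(st,c.round(1),px2w(p,*c,.06).round(4)); print(np.array([px2w(p,*q,.078)[:2] for q in cv2.boxPoints(r)]).round(3).tolist())
E
```

```text
scene GREEN
[386 146  10   6  41] [390.6 148.5] [0.3785 0.2957 0.054 ]
[370 152  10   6  41] [374.1 154.5] [0.408  0.2484 0.054 ]
[368 192  12   9  67] [373.5 195.9] [0.583  0.2325 0.054 ]
[347 198  12   9  69] [352.2 202.1] [0.6056 0.1816 0.054 ]
[471 202  19  13 138] [480.  207.3] [0.6227 0.4689 0.054 ]
[443 212  19  14 153] [452.3 217.8] [0.6582 0.3987 0.054 ]
BLUE
[  0  86  30  16 313] [10.4 92. ] [ 0.0185 -0.9955  0.06  ]
[[0.008, -1.03], [0.01, -0.925], [0.127, -0.855], [0.126, -0.953]]
[ 93  95  39  11 222] [112.3 100. ] [ 0.0856 -0.6022  0.06  ]
[[0.119, -0.648], [0.085, -0.534], [0.127, -0.514], [0.16, -0.626]]
[ 71 107  83  16 354] [113.1 114.9] [ 0.1903 -0.555   0.06  ]
[[0.237, -0.659], [0.172, -0.43], [0.212, -0.414], [0.274, -0.638]]
[186 157  44   9 165] [207.8 160.1] [ 0.4426 -0.193   0.06  ]
[[0.469, -0.241], [0.451, -0.132], [0.475, -0.126], [0.493, -0.233]]
[180 165  50   8 147] [204.2 168.5] [ 0.4807 -0.1933  0.06  ]
[[0.509, -0.244], [0.49, -0.124], [0.503, -0.121], [0.521, -0.24]]
[ 66 172   4  31  99] [ 67.5 186.4] [ 0.5556 -0.5127  0.06  ]
[[0.521, -0.527], [0
[... 286 characters left out ...]
0.4054 0.054 ]
[291 156  11  10  73] [296.2 160.2] [0.5805 0.2305 0.054 ]
[310 164  11  10  71] [315.3 168.2] [0.6035 0.1803 0.054 ]
[207 176  11  10  66] [212.5 180.4] [0.3781 0.2946 0.054 ]
[228 183  11  10  72] [232.8 187.2] [0.4075 0.2469 0.054 ]
[362 290   7   9  45] [365.1 293.6] [ 0.4859 -0.1481  0.054 ]
BLUE
[335 127   6   7  39] [337.4 129.8] [0.7308 0.253  0.06  ]
[[0.719, 0.25], [0.73, 0.243], [0.716, 0.225], [0.705, 0.232]]
[367 264  51  43 295] [392.6 285.3] [ 0.5398 -0.1689  0.06  ]
[[0.517, -0.114], [0.527, -0.111], [0.545, -0.229], [0.535, -0.231]]
[347 290  48  43 257] [370.8 311.1] [ 0.469  -0.1836  0.06  ]
[[0.449, -0.131], [0.458, -0.129], [0.475, -0.24], [0.467, -0.241]]
```

```bash
python3 - <<'E'
from h import *
env.gripper_to(0.5)
x=np.array([np.cos(np.radians(9.3)),np.sin(np.radians(9.3))])
f=np.array([.46,-.187])-.05*x
for y in (9.3,-170.7): print(y,env.inverse_kinematics([*f,.2],[-90,0,y]), env.inverse_kinematics([.593,.2065,.16],[-90,0,y+15]))
env.goto([*f,.2],[-90,0,9.3])
p=env.grab_frame("wrist"); cv2.imwrite("pics/w1.png",p["image"]); np.savez("w1.npz",**p)
print(env.read_state()["position"],env.read_state()["clock"],p["position"],p["orientation"])
print([(d["score"],d["xyz"].round(4) if hasattr(d["xyz"],'round') else d["xyz"]) for d in env.search_frame(p,"drawer_front")])
E
```

```text
9.3 [-4.83138287e+00  6.40720107e+00 -2.43184856e+01 -2.54444375e-14
 -5.92743134e+01 -7.58686171e+01] [ 3.39428967e+01  2.50445832e+01 -4.17816076e+00 -2.54444375e-14
 -6.07772560e+01 -9.96428967e+01]
-170.7 [-4.83138287e+00  6.40720107e+00 -2.43184856e+01  2.54444375e-14
 -5.92743134e+01  1.04131383e+02] [ 3.39428967e+01  2.50445832e+01 -4.17816076e+00  2.54444375e-14
 -6.07772560e+01  8.03571033e+01]
[ 0.41105532 -0.19468626  0.19998774] 5.1917 [ 0.32942604 -0.20879907  0.36207236] [-17.4163199    0.11074654  99.39900212]
[(0.85, [0.4639, -0.186, 0.0649])]
```

View pics/w1.png

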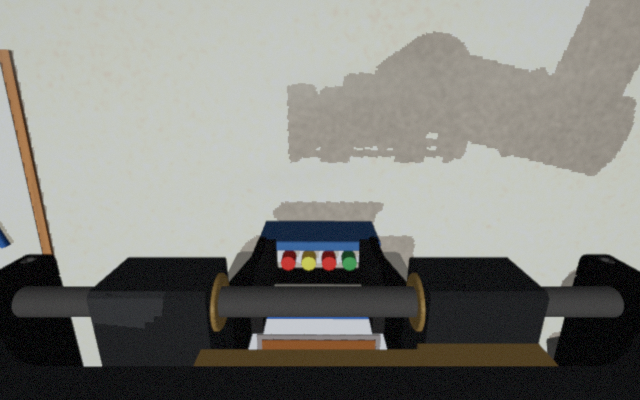

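The wrist picture is turned so that up is toward the robot. It shows the plate's dark front face at rows 222–240 (columns 265–375) and the lighter top edge at rows 240–250. The caps are behind it at row 260. The edge is level in the picture, so the yaw is right.

```bash
python3 - <<'E'
from h import *
d=np.load("w1.npz"); p={k:d[k] for k in d.files}
im=p["image"]
for u in (285,300,320,340,352): print(u,[tuple(im[v,u]) for v in range(219,254,3)] if u==320 else "", )
# edge between dark and light blue by v-channel
E_=[]
for u in range(282,355,4):
    b=im[228:248,u,0].astype(int); v=228+np.argmax(np.diff(b))+.5; E_.append(px2w(p,u,v+.0,.078)[:2])
E_=np.array(E_); print(E_.round(4).tolist()); k=np.polyfit(E_[:,1],E_[:,0],1); print("yaw",-np.degrees(np.arctan(k[0])), "x at y=-.187",np.polyval(k,-.187))
for u,v in ((265,221.5),(375,221.5)): print(px2w(p,u,v,.022))
E
```

```text
285 
300 
320 [(np.uint8(140), np.uint8(148), np.uint8(152)), (np.uint8(64), np.uint8(39), np.uint8(27)), (np.uint8(61), np.uint8(36), np.uint8(21)), (np.uint8(65), np.uint8(41), np.uint8(25)), (np.uint8(63), np.uint8(35), np.uint8(16)), (np.uint8(61), np.uint8(38), np.uint8(18)), (np.uint8(60), np.uint8(35), np.uint8(8)), (np.uint8(69), np.uint8(42), np.uint8(24)), (np.uint8(151), np.uint8(99), np.uint8(57)), (np.uint8(156), np.uint8(101), np.uint8(56)), (np.uint8(153), np.uint8(105), np.uint8(64)), (np.uint8(204), np.uint8(199), np.uint8(195))]
340 
352 
[[0.4625, -0.2202], [0.4619, -0.2166], [0.4623, -0.2128], [0.4607, -0.2093], [0.4601, -0.2057], [0.4605, -0.2019], [0.4599, -0.1983], [0.4593, -0.1947], [0.4587, -0.191], [0.4571, -0.1876], [0.4574, -0.1838], [0.4568, -0.1801], [0.4552, -0.1767], [0.4546, -0.1731], [0.455, -0.1693], [0.4544, -0.1656], [0.4528, -0.1622], [0.4532, -0.1584], [0.4526, -0.1547]]
yaw 9.060498248058755 x at y=-.187 0.45755354749496546
[ 0.4695328  -0.24355378  0.022     ]
[ 0.45003875 -0.12633506  0.022     ]
```

```bash
python3 - <<'E'
from h import *
a=np.radians(9.2); x=np.array([np.cos(a),np.sin(a)]); c=np.array([.459,-.185]); o=[-90,0,9.2]
def rel(): 
    s=env.read_state(); return ((s["position"][:2]-c)@x).round(4), s["force"].round(1), s["position"].round(4), round(s["clock"],2)
env.move_straight([*(c-.05*x),.045],o,rate=.12,force_limit=15); print(rel())
print(env.move_straight([*(c-.02*x),.045],rate=.06,force_limit=15),rel())
print(env.move_straight([*(c+.065*x),.045],rate=.04,force_limit=15),rel())
E
```

```text
(np.float64(-0.0495), array([ 0.3, -0.6,  0.4]), array([ 0.4102, -0.1931,  0.0455]), 6.68)
False (np.float64(-0.0202), array([0.2, 0.6, 0.5]), array([ 0.4391, -0.1881,  0.0448]), 7.33)
True (np.float64(0.02), array([-0.3,  0.4,  0.5]), array([ 0.4787, -0.1813,  0.044 ]), 8.5)
```

```bash
python3 - <<'E'
from h import *
a=np.radians(9.2); x=np.array([np.cos(a),np.sin(a)]); c=np.array([.459,-.185])
def rel(): 
    s=env.read_state(); return ((s["position"][:2]-c)@x).round(4), s["force"].round(1), s["position"].round(4), round(s["clock"],2)
print(env.move_straight([*(c+.065*x),.045],rate=.03,force_limit=25),rel())
p=env.grab_frame("side"); cv2.imwrite("pics/s1.png",p["image"][200:360,260:520].repeat(3,0).repeat(3,1))
E
```

```text
True (np.float64(0.0191), array([-1.1,  0.8, -0.4]), array([ 0.4776, -0.1804,  0.0423]), 9.18)
```

View pics/s1.png

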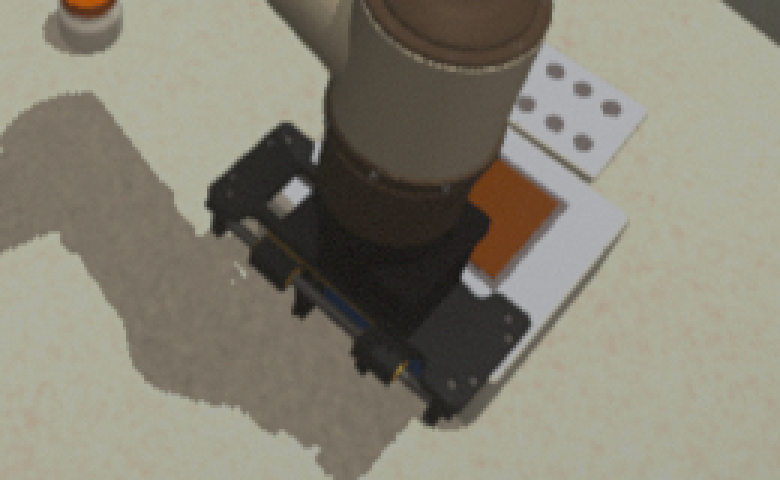

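The side picture shows the gripper over the front of the box, hiding the plate. I'll back off and check the gap.

```bash
python3 - <<'E'
from h import *
a=np.radians(9.2); x=np.array([np.cos(a),np.sin(a)]); c=np.array([.459,-.185])
env.move_straight([*(c-.04*x),.05],rate=.12)
env.move_straight([*(c-.05*x),.2],rate=.2)
p=env.grab_frame("wrist"); np.savez("w2.npz",**p);cv2.imwrite("pics/w2.png",p["image"])
# go toward console view
b=np.radians(24.3); X=np.array([np.cos(b),np.sin(b)]); k=np.array([.593,.2065])-.04*X
env.goto([*k,.2],[-90,0,24.3])
q=env.grab_frame("wrist"); np.savez("w3.npz",**q);cv2.imwrite("pics/w3.png",q["image"])
p=env.grab_frame("side"); np.savez("s2.npz",**p);cv2.imwrite("pics/s2.png",p["image"][200:360,260:520].repeat(3,0).repeat(3,1))
print(env.read_state()["clock"])
E
```

```text
12.4417
```

View pics/s2.png

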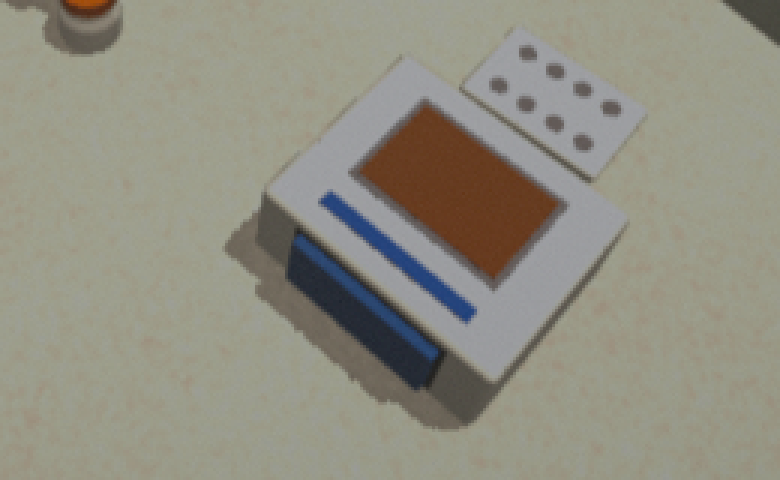

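View pics/w2.png

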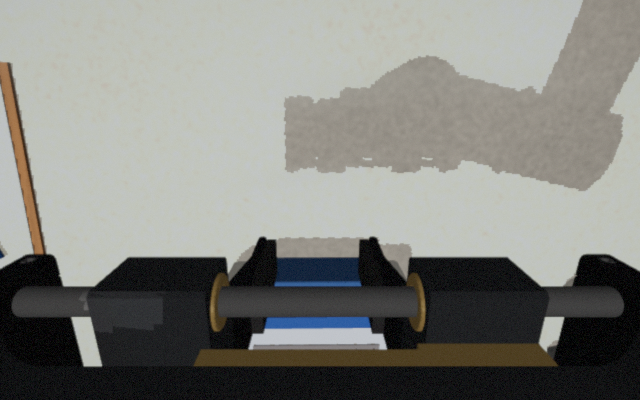

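View pics/w3.png

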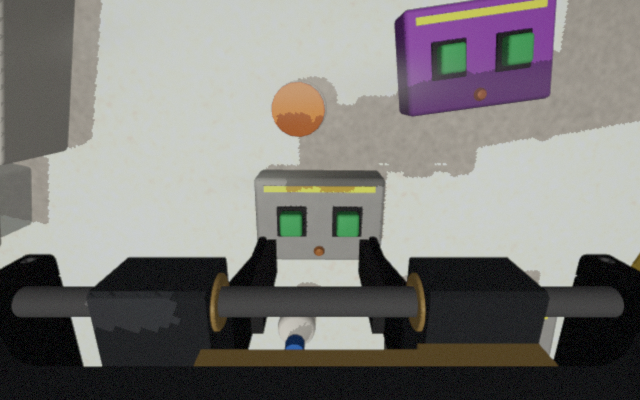

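The side picture shows the drawer shut, with the plate against the box front and no caps showing. In the wrist picture the keys of the small console are at (291,224) and (348,222). The jar's cap is at (298,109), and the bottle is between the fingers at (296,325). I'll put numbers on both.

```bash
python3 - <<'E'
from h import *
d=np.load("s2.npz"); s={k:d[k] for k in d.files}; d=np.load("w3.npz"); w={k:d[k] for k in d.files}
a=np.radians(9.2); x=np.array([np.cos(a),np.sin(a)]); c=np.array([.459,-.185])
f=lambda u,v,z:(((px2w(s,260+u/3,200+v/3,z)[:2]-c)@x).round(4), px2w(s,260+u/3,200+v/3,z)[:2].round(4))
print("box edge",f(265,190,.09),f(497,381,.09)); print("plate",f(293,249,.078),f(435,361,.078), "back", f(300,235,.078),f(442,350,.078))
P=[]
for lo in ((45,100,40),):
  for m,st,ce in comps(w,lo,(80,255,255)):
    h=cv2.minAreaRect(np.argwhere(m)[:,::-1].astype(np.float32)); print(st,ce.round(1),h,px2w(w,*ce,.056).round(4)); P.append(px2w(w,*ce,.056)[:2])
    if len(P)>=2: dd=P[-1]-P[-2]; print(np.linalg.norm(dd).round(4),np.degrees(np.arctan2(-dd[0],dd[1])).round(2),((P[-1]+P[-2])/2).round(4))
# bottle/jar rough
print("bottle",px2w(w,295,345,.088),"jar",px2w(w,298,109,.062))
cv2.imwrite("pics/w3c.png",w["image"][160:280,230:410].repeat(4,0).repeat(4,1))
E
```

```text
box edge (np.float64(0.0431), array([ 0.4872, -0.0895])) (np.float64(0.0447), array([ 0.5184, -0.2721]))
plate (np.float64(0.0291), array([ 0.4794, -0.1294])) (np.float64(0.0337), array([ 0.5019, -0.2389])) back (np.float64(0.0399), array([ 0.4896, -0.1244])) (np.float64(0.0424), array([ 0.5103, -0.2364]))
[502  32  32  33 889] [517.7  48.1] ((517.5, 48.0), (32.0, 31.0), 90.0) [0.3798 0.2915 0.056 ]
[437  42  29  31 731] [452.6  56.7] ((452.019775390625, 57.198020935058594), (29.055086135864258, 28.657072067260742), 84.2894058227539) [0.4078 0.2455 0.056 ]
0.0538 -148.63 [0.3938 0.2685]
[279 211  24  25 577] [290.7 223.1] ((290.5, 223.0), (24.0, 23.0), 90.0) [0.6019 0.1799 0.056 ]
0.2049 -108.68 [0.5049 0.2127]
[336 211  24  26 570] [347.3 223.4] ((347.5, 223.5), (25.0, 23.0), 90.0) [0.5795 0.2302 0.056 ]
0.0551 24.04 [0.5907 0.205 ]
bottle [0.70620261 0.23124835 0.088     ] jar [0.49988123 0.14405518 0.062     ]
```

View pics/w3c.png

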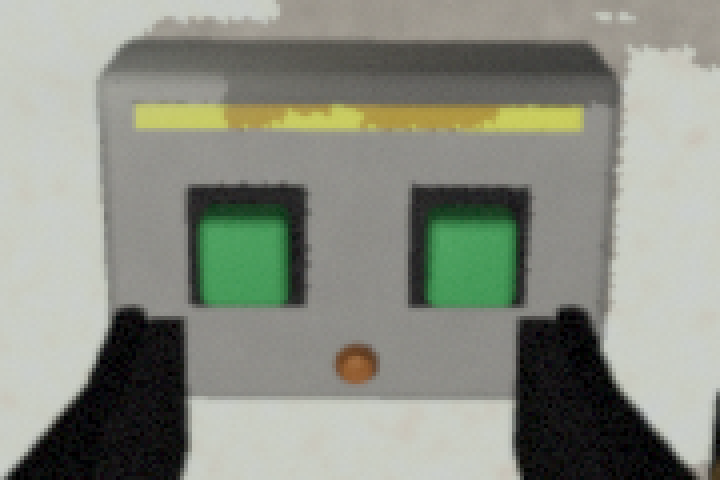

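The drawer checks out: the plate's rear face is within 2–3 mm of the box front edge, and it stopped hard at the same place twice (15 N, then 25 N). The keys' midpoint is (0.592, 0.2055) at yaw 24.1°, with a measured spacing of 55 mm against 56. Next I'll press them.

```bash
python3 - <<'E'
from h import *
b=np.radians(24.1); k=np.array([.592,.2055]); o=[-90,0,24.1]
def st(): 
    s=env.read_state(); return s["position"].round(4), s["tool_rot"].round(2), s["force"].round(1), s["wrist_torque"].round(2), round(s["opening"],3), round(s["clock"],2)
env.gripper_to(.5)
env.move_straight([*k,.10],o,rate=.15); 
env.move_straight([*k,.066],o,rate=.1); env.dwell(.2); print(st())
p=env.grab_frame("wrist"); cv2.imwrite("pics/w4.png",p["image"])
p=env.grab_frame("side"); cv2.imwrite("pics/s4.png",p["image"][120:220,250:400].repeat(5,0).repeat(5,1))
E
```

```text
(array([0.5925, 0.2058, 0.067 ]), array([-89.99,  -0.1 ,  24.11]), array([0.1, 0.8, 0.2]), array([ 0.12, -0.13,  0.05]), 0.5, 14.22)
```

View pics/w4.png

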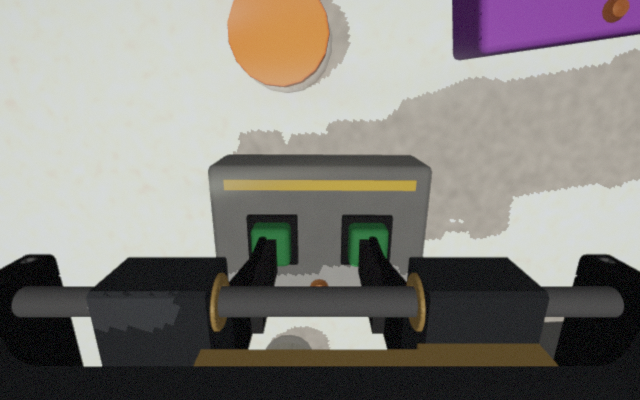

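View pics/s4.png

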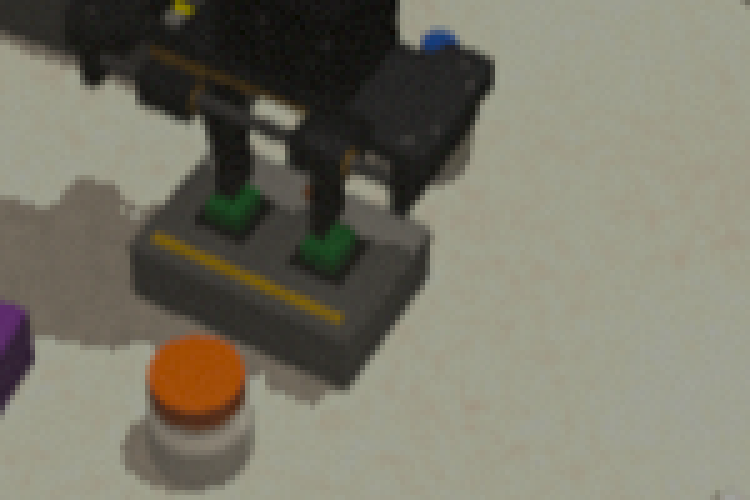

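Both fingertips are centred over their keys. In the wrist picture they are at columns 272 and 366, and the keys are centred at 271 and 368. Pressing now.

```bash
python3 - <<'E'
from h import *
k=np.array([.592,.2055]); o=[-90,0,24.1]
def st(): 
    s=env.read_state(); return s["position"].round(4), s["tool_rot"].round(2), s["force"].round(1), s["wrist_torque"].round(2), round(s["clock"],2)
print(env.move_straight([*k,.0475],o,rate=.04,force_limit=20),st())
for z in (.0465,.0455,.0445,.0435,.0425):
    env.dwell(.1); s=st(); print(z,s)
    if s[2][2]>12: break
    print(env.move_straight([*k,z],o,rate=.03,force_limit=12))
env.dwell(.3); print(st())
p=env.grab_frame("side"); cv2.imwrite("pics/s5.png",p["image"][120:220,250:400].repeat(5,0).repeat(5,1))
p=env.grab_frame("wrist"); cv2.imwrite("pics/w5.png",p["image"])
E
```

```text
False (array([0.5925, 0.2058, 0.0485]), array([-9.002e+01, -7.000e-02,  2.414e+01]), array([-2. ,  0.5,  6.8]), array([ 0.17,  0.3 , -0.  ]), 14.93)
0.0465 (array([0.5925, 0.2058, 0.0485]), array([-9.002e+01, -7.000e-02,  2.413e+01]), array([-1.6,  0.6,  7. ]), array([ 0.13,  0.36, -0.03]), 15.03)
False
0.0455 (array([0.5925, 0.2058, 0.0484]), array([-9.003e+01, -9.000e-02,  2.415e+01]), array([-2.5, -0.9, 11.1]), array([ 0.06,  0.83, -0.01]), 15.38)
False
0.0445 (array([0.5926, 0.2058, 0.0483]), array([-90.04,  -0.1 ,  24.17]), array([-4.9,  0.1, 15.5]), array([ 0.02,  1.32, -0.05]), 15.72)
(array([0.5926, 0.2058, 0.0483]), array([-90.04,  -0.1 ,  24.16]), array([-5.2, -1. , 15. ]), array([ 0.01,  1.37, -0.01]), 16.02)
```

View pics/s5.png

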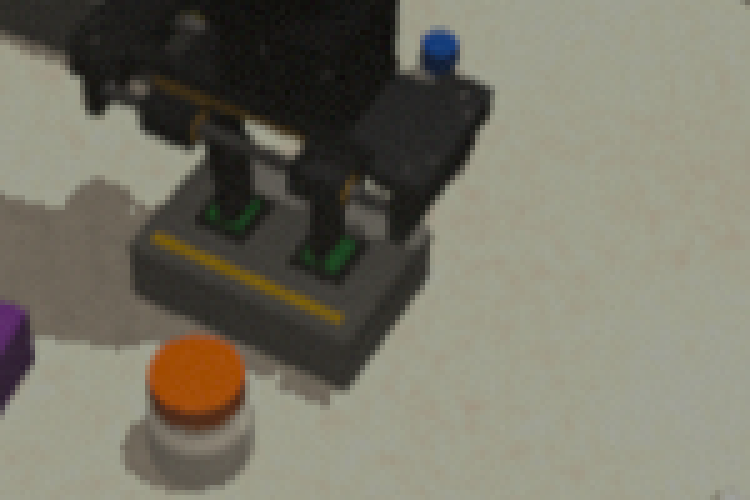

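View pics/w5.png

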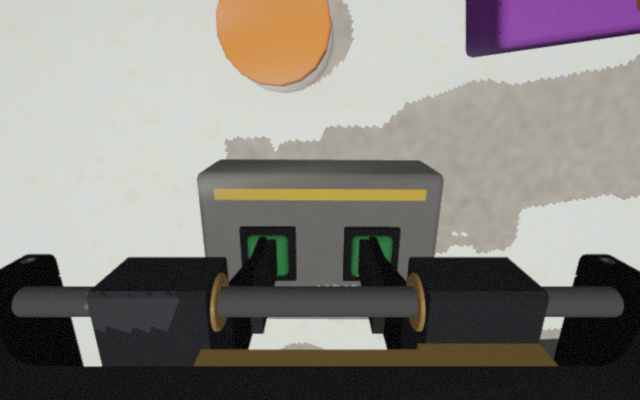

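Both keys are down and sit well inside their recesses. The height has stopped changing (0.0483 m) while the force has risen to 15 N, so they are on their stops. I'll hold, release straight up, and check everything.

```bash
python3 - <<'E'
from h import *
k=np.array([.592,.2055]); o=[-90,0,24.1]
env.dwell(2.5); s=env.read_state(); print(s["position"].round(4),s["force"].round(1),s["clock"])
env.move_straight([*k,.075],o,rate=.06)
env.move_straight([*k,.20],o,rate=.15)
b=np.radians(24.1); env.goto([k[0]-.13*np.cos(b),k[1]-.13*np.sin(b),.28],o)
for n in ("side","scene"):
    p=env.grab_frame(n); cv2.imwrite(f"pics/{n}6.png",p["image"])
    print(n)
    for m,st,c in comps(p,(45,100,40),(80,255,255)): print(c.round(1))
    for t in ["drawer_front","jar","bottle","tuberack"]:
        print(t,[(round(d["score"],2),[round(float(v),3) for v in d["xyz"]]) for d in env.search_frame(p,t)][:2])
print(env.read_state()["force"].round(1),env.read_state()["clock"])
E
```

```text
[0.5925 0.2058 0.0483] [-5.  -0.8 15.2] 18.625
side
[266.4  99.7]
[296.4 160.1]
[315.3 168.4]
[212.3 180.5]
[232.6 187.1]
drawer_front [(0.7, [0.491, -0.188, 0.066])]
jar [(0.58, [0.494, 0.131, 0.054])]
bottle [(0.92, [0.704, 0.224, 0.052])]
tuberack [(0.67, [0.715, -0.142, 0.058])]
scene
[390.9 148.3]
[374.1 154.5]
[373.5 195.9]
[352. 202.]
[480.  207.3]
[452.4 217.9]
drawer_front []
jar [(0.82, [0.519, 0.146, 0.038])]
bottle [(0.97, [0.73, 0.233, 0.05])]
tuberack [(0.88, [0.746, -0.14, 0.058])]
[0.2 0.1 0.3] 21.4083
```

View pics/side6.png

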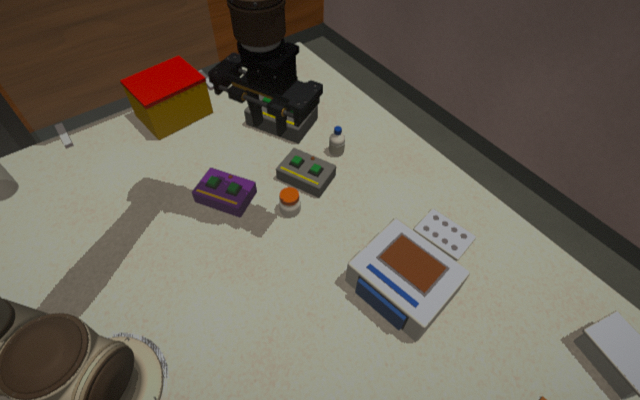

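View pics/scene6.png

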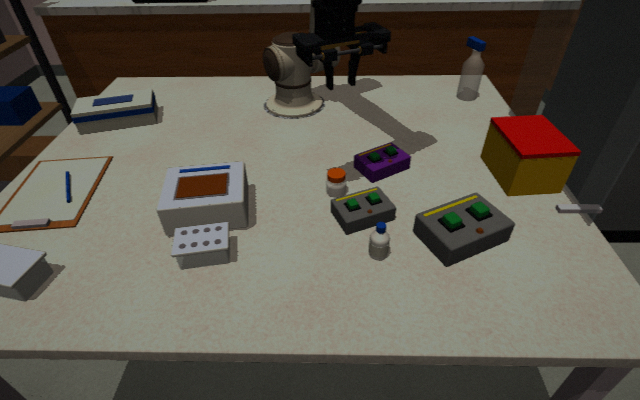

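Both pictures show the drawer shut, both keys back up at their starting pixels, the bystanders where they were, and the robot clear of everything.

```bash
python3 -c "
from workcell import env
print(env.close_job(), env.read_state()['clock'])"
```

```text
the job is handed in; nothing more can be done
the job is handed in; nothing more can be done
```

I closed the drawer, then pressed, held and released both green keys together, and handed the job in at about 21.4 s of the 48 s allowed.

- **Drawer:** I pushed it about 30 mm with the fingertips until it stopped hard, at 15 N and again at 25 N in the same place. The pictures then show the plate against the box front and no caps visible. My measurement puts the plate's rear face within 2–3 mm of the box edge, which is about as fine as the camera calibration allows. The hard stop is therefore the stronger evidence that it is fully home.
- **Keys:** On the smaller grey console, both keys went down together. I held about 15 N (7 N is needed) for about 3 s, at a fingertip height of 0.0483 m, where more force moved them no further. The last side and scene pictures show both back up at their starting pixels.
- **Bystanders:** The jar, bottle and tube rack were found within about 4 mm of where they started, which is the accuracy of the detector. The robot was clear of everything, with about 0 N on the tool.
- **Disagreements:** The last scene picture gave no detection of the drawer front, which is hidden behind the box in that view. No other check failed.

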